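Start the stirrer in the fume cupboard

ROBOT

A 6-joint arm with a two-finger parallel gripper is mounted at the origin on the work surface. World frame = base frame: x ahead of the robot, y to its left, z up, the work surface at z = 0. Lengths are in m, angles in rad, forces in N, time in s.
With the tool pointing down it reaches from about 0.3 to 0.825 m from the base axis. Payload 5.4 kg.
Tool frame: the origin (TCP) lies on the centre line of the jaws, within the pads' length; the fingertips stand 11 mm ahead of it and the grasp point (between the pads) lies 8 mm behind it (tip_extent is the distance from the TCP to the fingertips, in m); y points along the fingers, z is the direction in which the jaws open and shut, and the axes are right-handed (so a half turn about y gives the same grasp; the last joint's range is limited). The gripper opens to 92 mm and grips with 3 to 60 N. Pads are 20 mm wide; open, the fingers measure 128 mm over their backs; the gripper's body (75 mm by 189 mm) begins 69 mm behind the grasp point.
Start: joints at [-1.464, 0.158, 1.597, -0, 1.386, -0.21], TCP at [0.179, -0.546, 0.205] pointing down, gripper open.
Joint ranges: [-2.91, 2.91], [-0.94, 2.29], [0.18, 2.7], [-1.29, 4.43], [0.17, 2.64], [-3, 3]. Speed limits (rad/s): [2.57, 2.57, 3.14, 3.14, 3.14, 3.14].

INTERFACE

Orientations are given as a 3x3 rotation matrix whose columns are the frame's x, y, z axes.
In Python, from rig import read_state, grab_frame, hand_in, tip_extent gives the robot as it stands. The module is installed in compiled form; this text tells all that it offers.
- The arm moves only by the tool arm_command, never from a script. Its arguments are lists of equal length, an entry for each row: "claw": the finger opening in m, from 0 to 0.0919; "dp": the shift along the tool's x, y, z in m, a list of three; "twist": the turn about the tool's y in rad. A call has 1 to 20 rows; each row is the pose to reach, as a shift and turn from the pose commanded when the call began, along the tool's axes at that moment; what a row does not reach only later rows make up. A row lasts 1/8 s, in which the tool goes at most 62.5 mm and 10.7 degrees, less where a joint would pass 70% of its speed; a pose out of reach is approached as far as the arm can. A call with a gripper value outside its range is refused whole. The fingers move at their own pace and stop on an object; "squeeze" is the grip in N (left out, the last holds). Time passes only in rows, so rows that repeat a pose let the fingers close. It gives the time, the measured TCP pose, the force and the opening at its end, in the units of the state.
- read_state(): the state, without advancing time (a new reading comes with each control period).
- grab_frame(name): name is "scene" or "top"; returns a dict with "frame" (384x512x3 uint8, red, green, blue), "range_z" (384x512 float32, m along the optical axis (not along the pixel's ray), 0 where there is no reading), "camera_matrix" (3x3 intrinsics, pixels), "camera_from_world" (4x4, takes a point from world to camera coordinates). Camera axes: x right, y down, z forward; pixel columns grow to the right and rows downward; lengths in m; the calibration is good to about 2 mm. A picture is of the moment at which its call begins.
- hand_in(): hands the job in, once; it reports no verdict.
The state is a dict: "t": time; "q": joint angles; "qd": joint speeds; "effort": joint torques, N m; "position": TCP position; "eef_rot": TCP orientation; "force": force on the tool from outside, world axes, zero at the start; "wrist_torque": the same for the moment, N m; "gripper_width": finger opening in m.
Only numpy, scipy, OpenCV 4.12 (cv2) and the standard library are available. Lean on these libraries where they do the work, as an engineer would, in place of code of your own. Each camera call takes 0.05 s, during which the arm holds its last target.

TASK

Start up the stirrer in the fume cupboard by pressing with a fingertip: first switch the fan on by pressing the wide rocker on the dark grey switch box fully down at its end with the raised bump, then press the long bar-shaped key on the stirrer fully down, and last press the large round key fully down. Leave the two narrow rockers and the small round key alone, do not pick up or shove the switch box, and leave everything else on the bench where it stands.

Things in the scene. Friction and masses are not known exactly. Their poses are not given: they have to be found in the camera images.
- switch_box: loose dark grey switch box, turned up to 0.5 rad, of 0.7 to 1.2 kg on rubber feet, 110 (x) x 180 (y) x 45 mm high; origin at the centre of its underside, z up. Three white rockers lie on its top, side by side: in its frame the wide one is centred at y = +48 mm, the two narrow ones at y = -15 and -60 mm, all at x = 0; each rocks about the y axis
- fan_rocker_bump (a point): top of the raised bump (12 mm across, 5 mm high) on the wide rocker (36 mm wide, 60 mm long), which is the fan switch; the bump is 24 mm from the rocker's pivot, at the end towards the box's +x (the end farther from the robot), about 67 mm above the bench when off and 8 mm lower when on. z of this point is normal to the rocker's face
- fan_rocker (a joint): the wide rocker: joint value 0 = off (bump end up), 0.34 rad = fully on (bump end down against its stop); turns under about 0.04 N m (some 2 N at the bump) and stays where it is left
- mid_rocker (a joint): the narrow rocker (16 mm wide) in the middle, to be left off: joint value 0 = off (bump end up), 0.34 rad = fully on (bump end down against its stop); turns under about 0.04 N m (some 2 N at the bump) and stays where it is left
- end_rocker (a joint): the narrow rocker (16 mm wide) at the end, to be left off: joint value 0 = off (bump end up), 0.34 rad = fully on (bump end down against its stop); turns under about 0.04 N m (some 2 N at the bump) and stays where it is left
- stirrer: white magnetic stirrer, fixed to the bench, 220 (x) x 320 (y) x 75 mm high, with a round plate (136 mm, 6 mm high) on its +y half and the keys on its flat deck at y = -95 mm; origin at the centre of its underside
- bar_key_top (a point): centre of the top of the long bar-shaped key, 46 (stirrer's y) x 14 mm, 93 mm above the bench when up. It stands in one of the three places in a row along x on the stirrer's deck, 66 mm apart, on a flat black base 52 x 56 mm whose top is 83 mm above the bench
- bar_key (a joint): long bar-shaped key, 46 (stirrer's y) x 14 mm: joint value 0 = up, 0.006 m = fully down against its stop; moves straight down under about 2 N and stays where it is left
- round_key_top (a point): centre of the top of the large round key, 32 mm across, 93 mm above the bench when up. It stands in one of the three places in a row along x on the stirrer's deck, 66 mm apart, on a flat black base 52 x 56 mm whose top is 83 mm above the bench
- round_key (a joint): large round key, 32 mm across: joint value 0 = up, 0.006 m = fully down against its stop; moves straight down under about 2 N and stays where it is left
- small_key_top (a point): centre of the top of the small round key, 12 mm across, to be left up, 93 mm above the bench when up. It stands in one of the three places in a row along x on the stirrer's deck, 66 mm apart, on a flat black base 52 x 56 mm whose top is 83 mm above the bench
- small_key (a joint): small round key, 12 mm across, to be left up: joint value 0 = up, 0.006 m = fully down against its stop; moves straight down under about 2 N and stays where it is left
- flask: conical glass flask, 76 mm across the foot, 110 mm tall, standing on the stirrer's round plate; origin at the centre of its underside; loose, to be left where it stands
- vial: small amber vial, 19 mm across, 36 mm tall, standing on the stirrer's deck near the keys; origin at the centre of its underside; loose, to be left where it stands
- crucible: small white porcelain cup, 44 mm across, 32 mm tall, standing beyond the switch box; origin at the centre of its underside; loose, to be left where it stands
- beaker: tall glass beaker with a watch glass on top, 92 mm across, 124 mm tall; origin at the centre of its underside; loose, to be left where it stands
- matchbox: small cardboard box, 36 x 54 x 15 mm, lying between the switch box and the stirrer, on the robot side; origin at the centre of its underside; loose, to be left where it stands
- wash_bottle: white plastic wash bottle, 72 mm across, 190 mm tall; origin at the centre of its underside; loose, to be left where it stands
- burner: gas burner with a round white foot of 80 mm and an upright tube, 130 mm tall, no hose; origin at the centre of its underside; loose, to be left where it stands
- tongs: steel crucible tongs, 200 mm long, lying flat; origin at the middle of their underside, length along its y; loose, to be left where it stands

How it is judged:
By the outcome, as a careful person would: the job done as asked, in the order asked, and still so for the second after the job is handed in, with the robot touching nothing.
It also fails if it takes over 42 s, if anything falls off the work surface, if the arm or the gripper's body presses on something with over 40 N, if the wrist force passes 120 N, or if a joint passes its speed limit or range.

## Working session

There is one attempt and no reset: what is moved stays moved. The work goes in short steps, Python scripts to look and compute and a tool call to move; the robot and the scene stay as the last step left them, time stands still between calls to the robot, and variables do not carry over. Pictures are saved under pics/ and viewed, and the job is handed in when it is done.

Besides the shell and the picture viewer there is one more tool, called after ">>>" by a JSON object that holds its "op" and its "data". arm_command: Moves the arm, as the interface text tells. Its arguments: {"type":"object","properties":{"claw":{"type":"array","items":{"type":"number"}},"dp":{"type":"array","items":{"type":"array","items":{"type":"number"}}},"twist":{"type":"array","items":{"type":"number"}},"squeeze":{"type":"number"}},"required":["claw","dp","twist"]}

```bash
mkdir -p pics
python3 - <<'E'
from rig import read_state, grab_frame, tip_extent
import cv2,numpy as np,pickle
s=read_state();print(s['t'],s['position'],s['eef_rot'],s['gripper_width'],s['force'],tip_extent)
d={}
for n in("scene","top"):
    f=grab_frame(n);d[n]=f;cv2.imwrite(f"pics/{n}0.png",f["frame"][:,:,::-1])
    print(n,f["camera_matrix"],np.linalg.inv(f["camera_from_world"]))
pickle.dump(d,open("f0.pkl","wb"))
E
```

```text
0.0 [ 0.17904438 -0.54573599  0.20441998] [[-9.50226548e-01 -2.09278435e-04  3.11559726e-01]
 [-3.11559561e-01  1.86868164e-03 -9.50224788e-01]
 [-3.83344383e-04 -9.99998232e-01 -1.84087360e-03]] 0.09210928813391879 [-0.57530494 -0.39424736 -0.01733646] 0.011
scene [[492.23596261   0.         263.42153643]
 [  0.         492.23596261 192.24062326]
 [  0.           0.           1.        ]] [[ 0.85187302  0.4079548  -0.32845889  1.04750473]
 [ 0.52363404 -0.67649427  0.51784447 -0.63718412]
 [-0.01094342 -0.61312999 -0.78990624  1.174318  ]
 [ 0.          0.          0.          1.        ]]
top [[434.83707157   0.         250.69096976]
 [  0.         434.83707157 192.07308823]
 [  0.           0.           1.        ]] [[ 0.07763479 -0.96978289  0.23128765  0.24546755]
 [-0.99697167 -0.07656516  0.0136112   0.08999426]
 [ 0.00450867 -0.23164394 -0.97279019  1.60107611]
 [ 0.          0.          0.          1.        ]]
```

View pics/scene0.png

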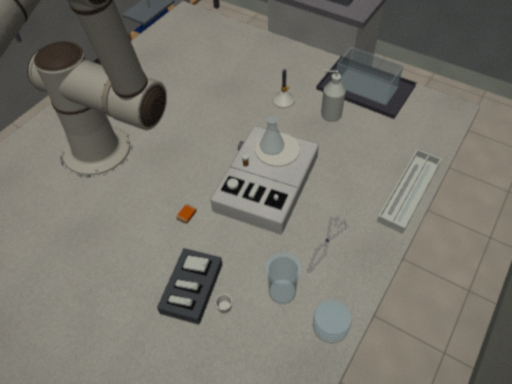

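View pics/top0.png

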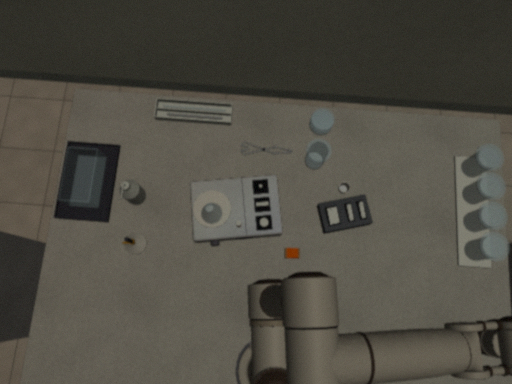

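The scene shows the switch box at about (190,285), wide rocker at (196,264), and the stirrer at (267,178) with three keys at its front. I'll enlarge both.

Run:
```python
import cv2,pickle,numpy as np
d=pickle.load(open("f0.pkl","rb"))
T=d["top"]["frame"][:,:,::-1];S=d["scene"]["frame"][:,:,::-1]
def crop(I,x0,y0,w,h,k,n):
    c=cv2.resize(I[y0:y0+h,x0:x0+w],None,fx=k,fy=k,interpolation=cv2.INTER_CUBIC)
    for i in range(0,w,10): cv2.putText(c,str(x0+i),(i*k,8),0,.3,(0,255,255),1); cv2.line(c,(i*k,10),(i*k,14),(0,255,255),1)
    for i in range(0,h,10): cv2.putText(c,str(y0+i),(0,i*k+4),0,.3,(0,255,255),1)
    cv2.imwrite(f"pics/{n}.png",c)
crop(T,230,165,150,90,5,"tc")
crop(S,150,235,100,95,6,"sbox")
crop(S,205,145,120,90,6,"sst")
```

```text
(no output)
```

View pics/tc.png

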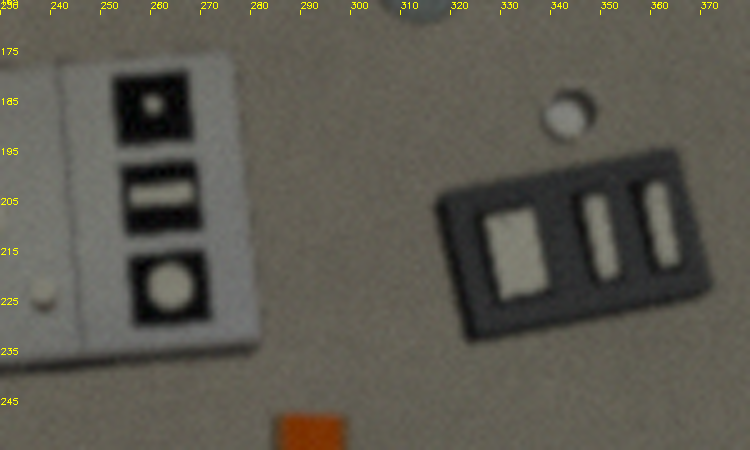

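View pics/sbox.png

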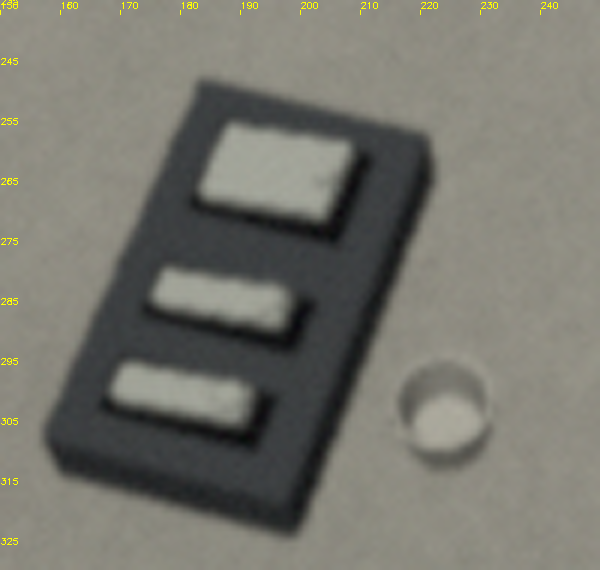

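View pics/sst.png

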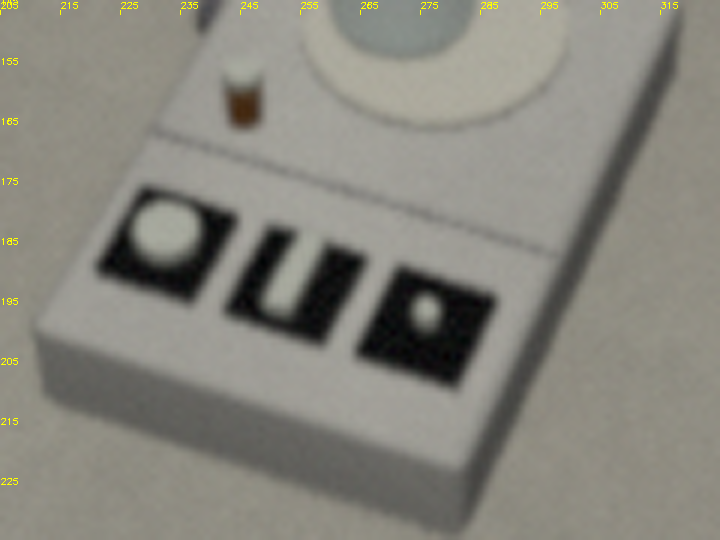

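Key order from near to far: round (top view px 264,222), bar (262,203), small (260,185). The wide rocker is at about (333,215). The vial stands beside the round key. Next I'll fit the box silhouette and triangulate the keys.

```bash
cat > h.py <<'E'
import cv2,pickle,numpy as np
def proj(f,P):
    P=np.atleast_2d(P);C=f["camera_from_world"];p=(P@C[:3,:3].T+C[:3,3])@f["camera_matrix"].T
    return p[:,:2]/p[:,2:]
def unproj(f,uv,z):
    W=np.linalg.inv(f["camera_from_world"]);r=W[:3,:3]@np.linalg.solve(f["camera_matrix"],[uv[0],uv[1],1])
    return W[:3,3]+r*(z-W[2,3])/r[2]
def cyaw(p,o):
    c,s=np.cos(p[2]),np.sin(p[2]);o=np.atleast_2d(o)
    return np.c_[p[0]+c*o[:,0]-s*o[:,1],p[1]+s*o[:,0]+c*o[:,1],o[:,2]]
E
python3 - <<'E'
from h import *
from scipy.optimize import minimize
d=pickle.load(open("f0.pkl","rb"))
B=np.array([[x,y,z] for x in(-.055,.055) for y in(-.09,.09) for z in(0,.045)])
roi={"top":(312,190,380,240),"scene":(150,240,226,328)}
M={}
for n,f in d.items():
    g=cv2.cvtColor(f["frame"],cv2.COLOR_RGB2GRAY);x0,y0,x1,y1=roi[n]
    bg=np.median(g[y0:y1,x0:x1][[0,-1]]);dark=np.median(g[y0:y1,x0:x1][g[y0:y1,x0:x1]<bg*.6+10]) 
    m=np.zeros_like(g);m[y0:y1,x0:x1]=(g[y0:y1,x0:x1]<(bg+dark)/2)*255
    c=max(cv2.findContours(m,cv2.RETR_EXTERNAL,cv2.CHAIN_APPROX_NONE)[0],key=cv2.contourArea)
    h=np.zeros_like(g);cv2.fillPoly(h,[cv2.convexHull(c)],255);M[n]=cv2.GaussianBlur(h.astype(np.float32)/255,(0,0),.8);print(n,bg,dark,cv2.contourArea(c),cv2.minAreaRect(c))
def cost(p,ns):
    e=0
    for n in ns:
        uv=proj(d[n],cyaw(p,B));h=cv2.convexHull(uv.astype(np.float32))
        I=np.zeros((384,512),np.uint8);cv2.fillConvexPoly(I,np.round(h*16).astype(np.int32),255,cv2.LINE_AA,4)
        e+=((cv2.GaussianBlur(I.astype(np.float32)/255,(0,0),.8)-M[n])**2).sum()
    return e
c0=unproj(d["top"],(345,214),.04);print(c0)
for ns in(("top",),("scene",),("top","scene")):
    best=min((minimize(cost,[c0[0],c0[1],y],args=(ns,),method="Nelder-Mead",options=dict(initial_simplex=[[c0[0],c0[1],y],[c0[0]+.01,c0[1],y],[c0[0],c0[1]+.01,y],[c0[0],c0[1],y+.1]])) for y in(-.3,0,.3)),key=lambda r:r.fun)
    p=best.x;print(ns,p,best.fun,"bump",cyaw(p,[.024,.048,.067]))
for n,f in d.items():
    bu=proj(f,cyaw(p,[[.024,.048,.067],[0,.048,.055]]));print(n,bu)
# keys
for nm,t,s,z in(("small",(260,185.2),(276,196.5),.093),("bar",(261.8,203.4),(252.5,190),.093),("round",(263.8,222),(232,183),.093)):
    for n,uv in(("top",t),("scene",s)):
        f=d[n];g=cv2.cvtColor(f["frame"],cv2.COLOR_RGB2GRAY).astype(float);u,v=map(int,np.round(uv));r=13
        w=g[v-r:v+r+1,u-r:u+r+1]
        m=(g>115 if n=="top" else g>120).astype(np.uint8)
        print(nm,n,unproj(f,uv,z).round(4),unproj(f,uv,.088).round(4), f["range_z"][v,u], g[v,u])
E
```

```text
scene 139.5 61.0 3041.5 ((189.72938537597656, 285.20361328125), (46.164703369140625, 74.38046264648438), 21.037513732910156)
top 94.0 45.0 1508.0 ((344.05767822265625, 213.78848266601562), (31.37858009338379, 51.97077560424805), 78.69007110595703)
[ 0.56169045 -0.23774109  0.04      ]
('top',) [ 0.56491642 -0.23587653  0.27667429] 13.269161224365234 bump [[ 0.5748921  -0.18314622  0.067     ]]
('scene',) [ 0.5662392  -0.23687772  0.28436093] 71.71286010742188 bump [[ 0.57580927 -0.18407229  0.067     ]]
('top', 'scene') [ 0.56601623 -0.23660408  0.28226832] 91.32423400878906 bump [[ 0.57569679 -0.18381879  0.067     ]]
scene [[204.09054585 262.21868209]
 [195.86081321 262.42844459]]
top [[331.74216509 207.65327038]
 [332.75389906 214.68856887]]
small top [0.6319 0.0798 0.093 ] [0.6331 0.0798 0.088 ] 1.5619365 107.0
small scene [0.6354 0.077  0.093 ] [0.6335 0.0803 0.088 ] 1.3649037 158.0
bar top [0.566  0.0686 0.093 ] [0.567  0.0686 0.088 ] 1.538831 121.0
bar scene [0.5676 0.0627 0.093 ] [0.5654 0.0659 0.088 ] 1.3742987 159.0
round top [0.5    0.0569 0.093 ] [0.5009 0.0568 0.088 ] 1.5299231 126.0
round scene [0.5046 0.054  0.093 ] [0.502  0.0572 0.088 ] 1.3897884 166.0
```

Both views agree: bump at (0.575, -0.184), bar (0.567, 0.067) and round (0.502, 0.056). The tool's jaw axis is already nearly in line with both objects. I'll close the gripper and move to above the bump.

>>> {"op": "arm_command", "data": {"claw": [0,0,0,0,0,0,0,0,0,0,0,0], "dp": [[-0.049,0.0,-0.022],[-0.098,0.0,-0.044],[-0.147,0.01,-0.066],[-0.196,0.02,-0.088],[-0.245,0.03,-0.11],[-0.294,0.04,-0.132],[-0.343,0.05,-0.154],[-0.392,0.06,-0.176],[-0.44,0.07,-0.198],[-0.489,0.075,-0.2205],[-0.489,0.075,-0.2205],[-0.489,0.075,-0.2205]], "twist": [0,0,0,0,0,0,0,0,0,0,0,0]}}

```text
t: 1.6
position: [0.5745, -0.1846, 0.1299]
eef_rot: [[-0.95, -0.001, 0.312], [-0.312, 0.0, -0.95], [0.001, -1.0, -0.0]]
force: [-0.9, -0.5, -0.2]
gripper_width: 0.0004
```

```bash
cat > look.py <<'E'
import sys
from h import *
from rig import grab_frame,read_state
n,x0,y0,w,h,k,o=sys.argv[1],*map(int,sys.argv[2:7]),sys.argv[7]
f=grab_frame(n);s=read_state();print(s['t'],s['position'],s['force'])
I=f["frame"][:,:,::-1]
c=cv2.resize(I[y0:y0+h,x0:x0+w],None,fx=k,fy=k,interpolation=cv2.INTER_CUBIC)
cv2.imwrite(f"pics/{o}.png",c)
tip=s['position']+np.array([0,0,-.011]);print("tip px",proj(f,tip))
E
python3 look.py scene 150 200 110 120 5 a1
```

```text
1.65 [ 0.57439189 -0.18518199  0.13021921] [-0.68199204 -0.22966915 -0.37393453]
tip px [[201.11106727 251.86438031]]
```

View pics/a1.png

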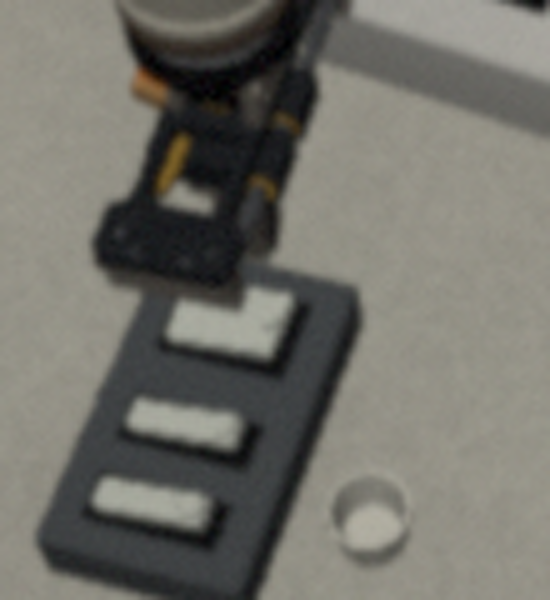

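The black gripper parts seem offset to the left of the projected tip, which should be at crop (255,259). I'll check with depth before pressing.

Run:
```python
from h import *
from rig import grab_frame,read_state
f=grab_frame("scene");R=f["range_z"];W=np.linalg.inv(f["camera_from_world"]);K=f["camera_matrix"]
v,u=np.mgrid[200:262,160:225]
z=R[v,u];P=np.stack([(u-K[0,2])/K[0,0]*z,(v-K[1,2])/K[1,1]*z,z],-1)@W[:3,:3].T+W[:3,3]
s=read_state();q=(P-s['position'])@s['eef_rot']
for r in range(10,62,4):
    print(200+r,[(160+c,*(1000*q[r,c]).round().astype(int)) for c in range(6,64,6) if P[r,c,2]>.09 and z[r,c]>0])
for n in("top",):
    g=grab_frame(n);cv2.imwrite("pics/a2.png",cv2.resize(g["frame"][150:260,230:400,::-1],None,fx=4,fy=4,interpolation=cv2.INTER_CUBIC))
```

```text
210 [(178, np.int64(18), np.int64(-198), np.int64(27)), (184, np.int64(-2), np.int64(-220), np.int64(38)), (190, np.int64(-15), np.int64(-220), np.int64(36)), (196, np.int64(-25), np.int64(-216), np.int64(30)), (202, np.int64(-32), np.int64(-200), np.int64(17)), (208, np.int64(-25), np.int64(-139), np.int64(-27))]
214 [(178, np.int64(17), np.int64(-192), np.int64(33)), (184, np.int64(3), np.int64(-195), np.int64(32)), (190, np.int64(-10), np.int64(-199), np.int64(32)), (196, np.int64(-22), np.int64(-197), np.int64(28)), (202, np.int64(-33), np.int64(-193), np.int64(22)), (208, np.int64(-23), np.int64(-122), np.int64(-27))]
218 [(184, np.int64(15), np.int64(-153), np.int64(16)), (190, np.int64(-10), np.int64(-188), np.int64(35)), (196, np.int64(-23), np.int64(-190), np.int64(33)), (202, np.int64(-26), np.int64(-161), np.int64(11)), (208, np.int64(-27), np.int64(-121), np.int64(-17))]
222 [(184, np.int64(16), np.int64(-140), np.int64(18)), (190, np.int64(4), np.int64(-139), np.int64(14)), (196, np.int64(-10), np.int64(-141), np.int64(12)), (202, np.int64(-25), np.int64(-149), np.int64(
[... 1706 characters left out ...]
-141), np.int64(90)), (184, np.int64(-8), np.int64(-142), np.int64(87)), (190, np.int64(-20), np.int64(-140), np.int64(83)), (196, np.int64(-33), np.int64(-142), np.int64(82)), (202, np.int64(-12), np.int64(-28), np.int64(16))]
254 [(172, np.int64(19), np.int64(-126), np.int64(94)), (178, np.int64(4), np.int64(-133), np.int64(95)), (184, np.int64(-11), np.int64(-140), np.int64(95)), (190, np.int64(-23), np.int64(-141), np.int64(93)), (196, np.int64(-34), np.int64(-136), np.int64(88))]
258 [(178, np.int64(12), np.int64(-101), np.int64(87)), (184, np.int64(-3), np.int64(-106), np.int64(87)), (190, np.int64(-21), np.int64(-124), np.int64(94)), (196, np.int64(-33), np.int64(-122), np.int64(90))]
```

View pics/a2.png

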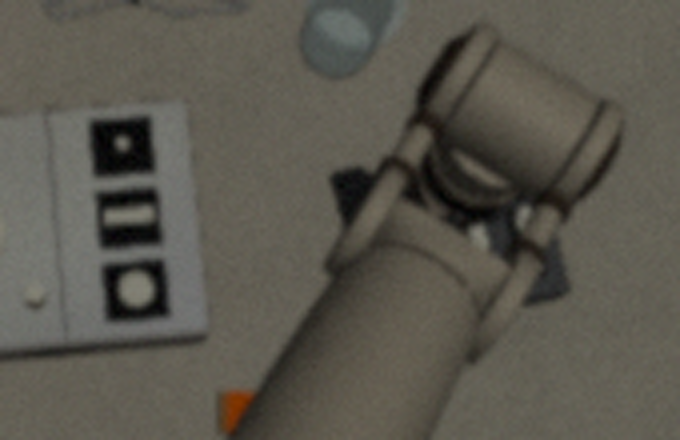

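The black bar is the gripper body. The finger itself sits at about (202,251), where it was predicted. I'll press the rocker down to its stop, which should be at TCP z of about 0.070.

>>> {"op": "arm_command", "data": {"claw": [0,0,0,0,0,0,0,0,0], "dp": [[-0.001,0.02,-0.001],[-0.001,0.04,-0.001],[-0.001,0.048,-0.001],[-0.001,0.051,-0.001],[-0.001,0.053,-0.001],[-0.001,0.055,-0.001],[-0.001,0.057,-0.001],[-0.001,0.058,-0.001],[-0.001,0.058,-0.001]], "twist": [0,0,0,0,0,0,0,0,0]}}

```text
t: 2.88
position: [0.5757, -0.1832, 0.0724]
eef_rot: [[-0.95, 0.0, 0.312], [-0.312, -0.0, -0.95], [-0.0, -1.0, 0.0]]
force: [-0.1, -0.1, 0.9]
gripper_width: 0.0006
```

>>> {"op": "arm_command", "data": {"claw": [0,0,0,0,0,0], "dp": [[0,0.001,0],[0,0.002,0],[0,0.003,0],[0,0.0035,0],[0,0.004,0],[0,0.004,0]], "twist": [0,0,0,0,0,0]}}

```text
t: 3.62
position: [0.5757, -0.1833, 0.0684]
eef_rot: [[-0.95, -0.0, 0.311], [-0.311, 0.0, -0.95], [0.0, -1.0, -0.0]]
force: [-0.5, -0.0, 0.4]
gripper_width: 0.0004
```

```bash
python3 look.py scene 150 220 110 110 5 a3
```

```text
3.675 [ 0.57570777 -0.18326784  0.06838527] [0.05278166 0.08460765 0.18283954]
tip px [[204.61379278 263.92373809]]
```

View pics/a3.png

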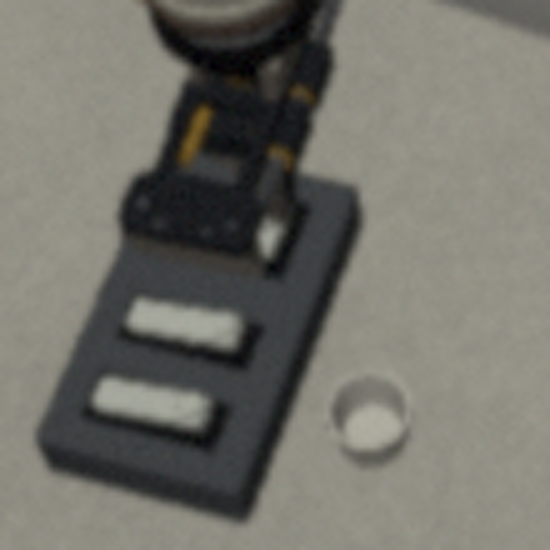

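>>> {"op": "arm_command", "data": {"claw": [0,0,0], "dp": [[0,0.001,0],[0,0.0015,0],[0,0.0015,0]], "twist": [0,0,0]}}

```text
t: 4.05
position: [0.5757, -0.1832, 0.0668]
eef_rot: [[-0.95, -0.0, 0.312], [-0.312, 0.0, -0.95], [0.0, -1.0, -0.0]]
force: [-0.3, -0.6, -0.8]
gripper_width: 0.0006
```

>>> {"op": "arm_command", "data": {"claw": [0,0,0,0], "dp": [[0,-0.04,0],[0,-0.08,0],[0.0,-0.1,-0.05],[0.0,-0.1,-0.08]], "twist": [0,0,0,0]}}

```text
t: 4.55
position: [0.5517, -0.1064, 0.1694]
eef_rot: [[-0.95, 0.004, 0.312], [-0.312, -0.001, -0.95], [-0.003, -1.0, 0.003]]
force: [0.5, -0.2, -0.2]
gripper_width: 0.0003
```

Run:
```python
from h import *
from rig import grab_frame
d=pickle.load(open("f0.pkl","rb"));f=grab_frame("scene")
a=[cv2.resize(x["frame"][240:330,150:232,::-1],None,fx=6,fy=6,interpolation=cv2.INTER_CUBIC)[:, :] for x in(d["scene"],f)]
I=np.hstack(a);cv2.imwrite("pics/a4.png",cv2.convertScaleAbs(cv2.resize(I,None,fx=.8,fy=.8),alpha=1.2))
```

```text
(no output)
```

View pics/a4.png

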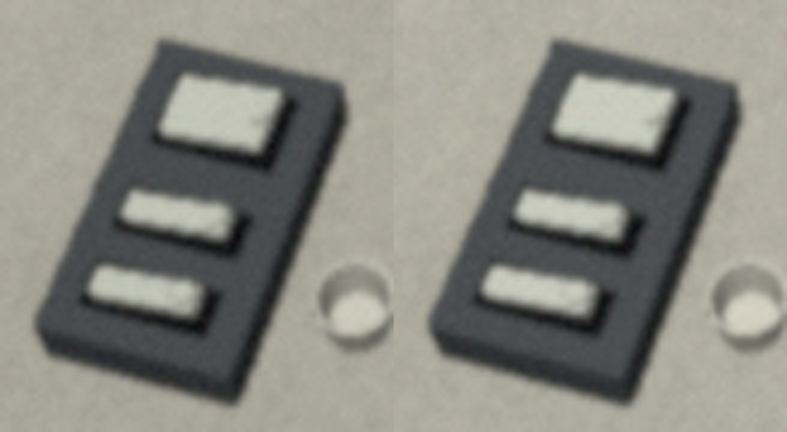

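The rocker hasn't moved, so I never touched it. I'll check the box and tip heights by depth.

Run:
```python
from h import *
from rig import grab_frame,read_state
d=pickle.load(open("f0.pkl","rb"));p=[.566,-.2366,.282]
def cloud(f):
    R=f["range_z"];W=np.linalg.inv(f["camera_from_world"]);K=f["camera_matrix"];v,u=np.mgrid[:384,:512]
    return np.stack([(u-K[0,2])/K[0,0]*R,(v-K[1,2])/K[1,1]*R,R],-1)@W[:3,:3].T+W[:3,3]
for n in d:
    P=cloud(d[n]);c,s=np.cos(p[2]),np.sin(p[2]);X=P[...,0]-p[0];Y=P[...,1]-p[1];bx=c*X+s*Y;by=-s*X+c*Y
    for lo in range(-36,37,6):
        m=(abs(by-.048)<.012)&(abs(bx-lo/1000)<.003);m2=(abs(by-.048)<.005)&(abs(bx-lo/1000)<.003);print(n,lo,m.sum(),np.median(P[m][:,2]).round(4),P[m2][:,2].round(3)[:8])
    m=(abs(by-.015)<.006)&(abs(bx)<.04);print("deck",np.median(P[m][:,2]));m=(abs(P[...,0]-.5)<.03)&(abs(P[...,1]+.4)<.03);print("bench",np.median(P[m][:,2]))
f=grab_frame("scene");P=cloud(f);s=read_state();q=(P-s['position'])@s['eef_rot'];print(s['position'])
m=(abs(q[...,0])<.03)&(abs(q[...,2])<.06)&(q[...,1]>-.08)&(P[...,2]>.1)
print((q[m]*1000).round()[np.argsort(-q[m][:,1])][:40])
t=proj(f,s['position']+np.array([0,0,-.011]))[0];print(t)
u,v=map(int,t);cv2.imwrite("pics/a5.png",cv2.resize(f["frame"][v-50:v+40,u-55:u+55,::-1],None,fx=7,fy=7,interpolation=cv2.INTER_CUBIC))
```

```text
scene -36 16 0.0452 [0.043 0.044 0.043 0.046 0.043]
scene -30 12 0.0507 [0.055 0.047 0.051 0.051 0.047]
scene -24 20 0.0547 [0.059 0.055 0.06  0.054 0.054 0.053 0.051 0.054]
scene -18 18 0.0543 [0.06  0.054 0.053 0.054 0.054 0.054 0.054 0.053]
scene -12 15 0.0553 [0.054 0.058 0.055 0.053 0.056 0.055 0.052 0.05 ]
scene -6 18 0.0571 [0.061 0.058 0.059 0.055 0.059 0.057 0.055 0.054]
scene 0 18 0.0588 [0.06  0.059 0.055 0.061 0.059 0.057 0.057]
scene 6 17 0.0584 [0.057 0.062 0.057 0.058 0.061 0.06  0.058]
scene 12 17 0.0606 [0.06  0.063 0.061 0.063 0.058 0.061 0.057 0.059]
scene 18 15 0.0623 [0.07  0.065 0.066]
scene 24 20 0.0652 [0.066 0.067 0.068 0.068 0.07  0.066 0.066]
scene 30 32 0.0534 [0.063 0.062 0.057 0.066 0.064 0.051 0.063 0.058]
scene 36 20 0.0463 [0.046 0.047 0.05  0.049 0.042 0.046 0.048 0.046]
deck 0.04569022409110035
bench 0.000785161440873372
top -36 11 0.0441 [0.043 0.042 0.052 0.044]
top -30 12 0.048 [0.052 0.047 0.046]
top -24 13 0.052 [0.05  0.053 0.052 0.046 0.048 0.049]
top -18 10 0.0542 [0.055 0.06  0.057 0.055 0.052]
top -12 12 0.0529 [0.054 0.059 0.053 0.051 0.0
[... 502 characters left out ...]
 10.]
 [-10. -13.  11.]
 [-13. -16.   3.]
 [-13. -16.   6.]
 [-12. -16.   9.]
 [ -5. -17.  11.]
 [-14. -18.  -2.]
 [-12. -18.   1.]
 [ -3. -19.  13.]
 [-12. -19.  -8.]
 [ -8. -19.  12.]
 [-12. -20. -10.]
 [-12. -21.   6.]
 [-11. -21.  13.]
 [-13. -21.  10.]
 [-12. -23.  -2.]
 [ -4. -23.  13.]
 [-12. -23. -10.]
 [ -6. -24.  13.]
 [-12. -24.   5.]
 [-13. -25.   3.]
 [-11. -25.  12.]
 [ -9. -26.  14.]
 [-12. -29.   6.]
 [ -4. -29.  14.]
 [-13. -29.  -9.]
 [-12. -30. -12.]
 [-13. -30.   1.]
 [ -7. -31.  15.]
 [-13. -31.  -2.]
 [-10. -32.  15.]
 [-13. -32.  14.]
 [-12. -32.   5.]
 [ -7. -32.  13.]
 [-12. -33.  -4.]
 [-12. -34. -12.]
 [-12. -35.  13.]
 [-10. -35.  14.]]
[210.48498527 216.48591868]
```

View pics/a5.png

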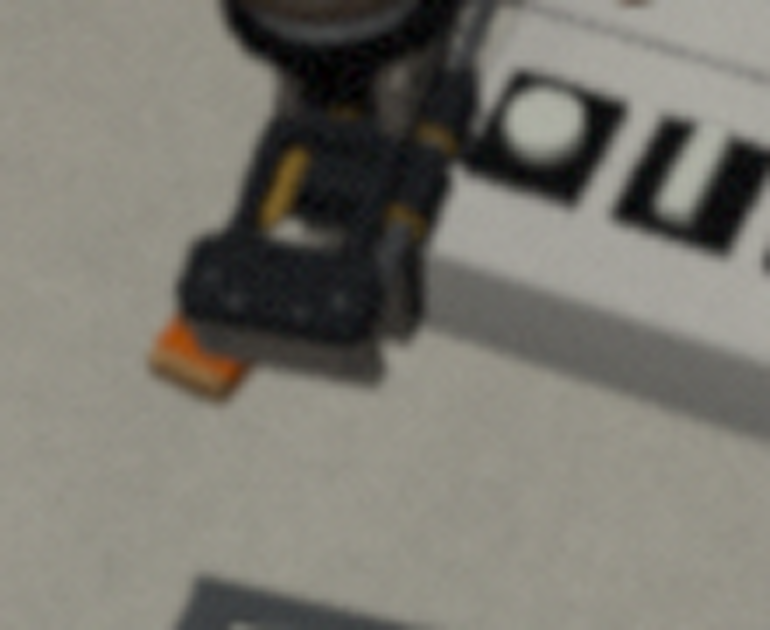

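Run:
```python
from h import *
from rig import read_state
d=pickle.load(open("f0.pkl","rb"))["scene"];s=read_state()
for y in(-.03,-.02,-.01,0,.011):
    P=np.array([[-.012,y,z] for z in(-.014,0,.014)])@s['eef_rot'].T+s['position'];print(y,((proj(d,P)-[155,166])*7).round())
```

```text
-0.03 [[421. 261.]
 [410. 293.]
 [398. 324.]]
-0.02 [[424. 278.]
 [412. 309.]
 [401. 341.]]
-0.01 [[426. 295.]
 [415. 326.]
 [404. 357.]]
0 [[429. 311.]
 [418. 342.]
 [406. 373.]]
0.011 [[431. 329.]
 [420. 359.]
 [409. 391.]]
```

The tip visibly ends about 15 mm behind the TCP, not 11 mm ahead, so the true contact is lower than I calculated. I'll go back to the bump and descend by force.

>>> {"op": "arm_command", "data": {"claw": [0,0,0,0,0,0,0,0,0,0], "dp": [[0,0.0,0.05],[0,0.03,0.08],[0,0.07,0.08],[0,0.097,0.08],[0,0.103,0.08],[0,0.107,0.08],[0,0.109,0.08],[0,0.11,0.08],[0,0.111,0.08],[0,0.111,0.08]], "twist": [0,0,0,0,0,0,0,0,0,0]}}

```text
t: 5.9
position: [0.5773, -0.1836, 0.0573]
eef_rot: [[-0.95, 0.004, 0.312], [-0.312, -0.001, -0.95], [-0.003, -1.0, 0.002]]
force: [2.7, 1.0, 4.0]
gripper_width: 0.0002
```

>>> {"op": "arm_command", "data": {"claw": [0,0,0,0], "dp": [[0,0.001,0],[0,0.002,0],[0,0.003,0],[0,0.003,0]], "twist": [0,0,0,0]}}

```text
t: 6.4
position: [0.5762, -0.1833, 0.0532]
eef_rot: [[-0.95, 0.001, 0.312], [-0.312, -0.0, -0.95], [-0.001, -1.0, 0.0]]
force: [2.5, 1.1, 5.1]
gripper_width: 0.0004
```

>>> {"op": "arm_command", "data": {"claw": [0,0,0,0], "dp": [[0,0.001,0],[0,0.002,0],[0,0.003,0],[0,0.003,0]], "twist": [0,0,0,0]}}

```text
t: 6.9
position: [0.5757, -0.1833, 0.0502]
eef_rot: [[-0.95, -0.0, 0.312], [-0.312, 0.0, -0.95], [0.0, -1.0, -0.0]]
force: [2.1, 1.2, 7.5]
gripper_width: 0.0005
```

>>> {"op": "arm_command", "data": {"claw": [0,0,0], "dp": [[0,0.001,0],[0,0.002,0],[0,0.002,0]], "twist": [0,0,0]}}

```text
t: 7.28
position: [0.5759, -0.1833, 0.0497]
eef_rot: [[-0.95, -0.0, 0.312], [-0.312, -0.0, -0.95], [0.0, -1.0, 0.0]]
force: [-0.7, 3.8, 15.1]
gripper_width: 0.0005
```

```bash
python3 look.py scene 150 220 110 110 5 a6
```

```text
7.325 [ 0.57590112 -0.18337148  0.04974518] [-1.95532634  3.09935377 16.01264563]
tip px [[205.40154357 267.53857551]]
```

View pics/a6.png

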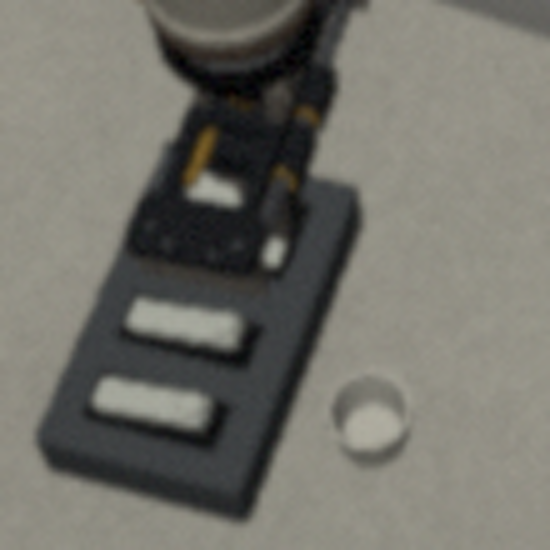

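There is a firm stop at TCP z 0.0497 with 16 N, so the tip is about 9 mm behind the TCP. I'll lift and check.

>>> {"op": "arm_command", "data": {"claw": [0,0,0,0,0], "dp": [[0,-0.03,0],[0,-0.08,0],[0.0,-0.12,-0.05],[0.0,-0.12,-0.11],[0.0,-0.12,-0.11]], "twist": [0,0,0,0,0]}}

```text
t: 7.95
position: [0.5385, -0.0754, 0.1663]
eef_rot: [[-0.949, -0.005, 0.315], [-0.315, 0.001, -0.949], [0.005, -1.0, -0.003]]
force: [0.4, 0.1, 0.2]
gripper_width: 0.0004
```

Run:
```python
from h import *
from rig import grab_frame
d=pickle.load(open("f0.pkl","rb"));f=grab_frame("scene")
a=[cv2.resize(x["frame"][240:330,150:232,::-1],None,fx=6,fy=6,interpolation=cv2.INTER_CUBIC)[:, :] for x in(d["scene"],f)]
I=np.hstack(a);cv2.imwrite("pics/a7.png",cv2.convertScaleAbs(cv2.resize(I,None,fx=.8,fy=.8),alpha=1.2))
R=f["range_z"];W=np.linalg.inv(f["camera_from_world"]);K=f["camera_matrix"];v,u=np.mgrid[:384,:512]
P=np.stack([(u-K[0,2])/K[0,0]*R,(v-K[1,2])/K[1,1]*R,R],-1)@W[:3,:3].T+W[:3,3]
p=[.566,-.2366,.282];c,s=np.cos(p[2]),np.sin(p[2]);X=P[...,0]-p[0];Y=P[...,1]-p[1];bx=c*X+s*Y;by=-s*X+c*Y
for lo in range(-30,31,6):
    m=(abs(by-.048)<.012)&(abs(bx-lo/1000)<.003);print(lo,np.median(P[m][:,2]).round(4))
```

```text
-30 0.0487
-24 0.0625
-18 0.0618
-12 0.0603
-6 0.06
0 0.0604
6 0.0574
12 0.0569
18 0.0563
24 0.0554
30 0.0544
```

View pics/a7.png

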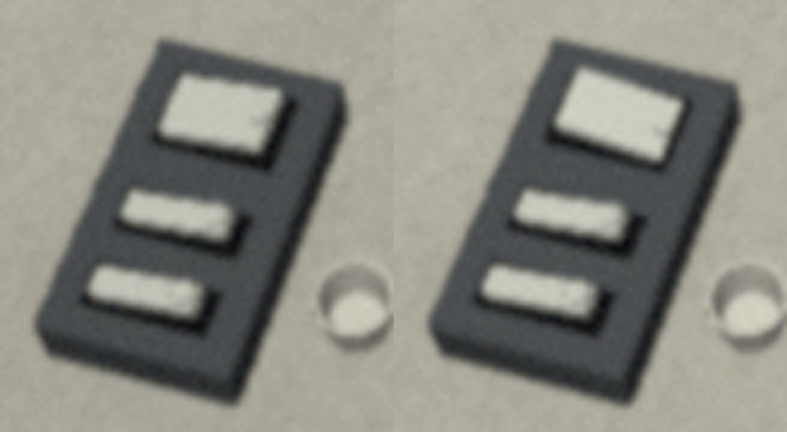

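The wide rocker is now tilted down at its bump end, the narrow rockers are unchanged, and the box hasn't moved. Next is the bar key: contact expected at TCP z of about 0.084 and the stop at about 0.078.

>>> {"op": "arm_command", "data": {"claw": [0,0,0,0,0,0,0,0,0], "dp": [[-0.02,0,-0.035],[-0.04,0,-0.08],[-0.07,0,-0.13],[-0.07,0.0,-0.13],[-0.07,0.04,-0.13],[-0.07,0.065,-0.13],[-0.07,0.075,-0.13],[-0.07,0.075,-0.13],[-0.07,0.075,-0.13]], "twist": [0,0,0,0,0,0,0,0,0]}}

```text
t: 9.12
position: [0.5684, 0.066, 0.0941]
eef_rot: [[-0.95, 0.002, 0.311], [-0.311, -0.0, -0.95], [-0.002, -1.0, 0.001]]
force: [-0.8, -0.6, 0.5]
gripper_width: 0.0006
```

```bash
python3 look.py scene 190 130 120 100 6 b1
```

```text
9.175 [0.56851989 0.06614396 0.09426713] [0.25525398 0.32840073 0.27138634]
tip px [[253.52681252 191.44159353]]
```

View pics/b1.png

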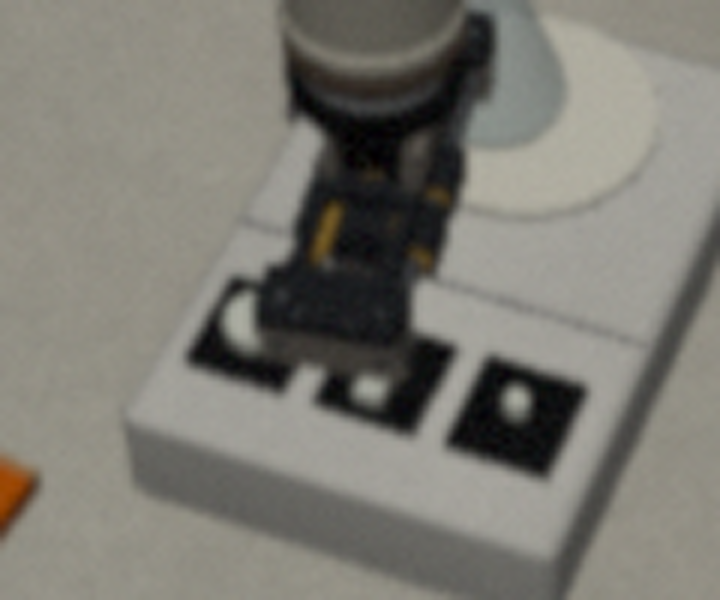

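The hand is over the bar key, with its near end visible at crop (370,385), and the flask is clear. I'll press.

>>> {"op": "arm_command", "data": {"claw": [0,0,0,0,0,0,0,0], "dp": [[0,0.005,0],[0,0.009,0],[0,0.011,0],[0,0.012,0],[0,0.013,0],[0,0.014,0],[0,0.015,0],[0,0.015,0]], "twist": [0,0,0,0,0,0,0,0]}}

```text
t: 10.18
position: [0.5676, 0.0666, 0.0781]
eef_rot: [[-0.95, 0.0, 0.312], [-0.312, 0.0, -0.95], [-0.0, -1.0, 0.0]]
force: [-1.1, 0.2, 3.6]
gripper_width: 0.0003
```

>>> {"op": "arm_command", "data": {"claw": [0,0,0], "dp": [[0,0.001,0],[0,0.0015,0],[0,0.0015,0]], "twist": [0,0,0]}}

```text
t: 10.55
position: [0.5676, 0.0666, 0.078]
eef_rot: [[-0.95, 0.0, 0.312], [-0.312, -0.0, -0.95], [0.0, -1.0, 0.0]]
force: [-5.2, -0.4, 12.2]
gripper_width: 0.0004
```

Hard stop at 0.078, as predicted. I'll lift and move above the round key, then check the bar.

>>> {"op": "arm_command", "data": {"claw": [0,0,0,0,0], "dp": [[0,-0.03,0],[0,-0.06,0],[0.035,-0.06,-0.005],[0.0655,-0.06,-0.0105],[0.0655,-0.06,-0.0105]], "twist": [0,0,0,0,0]}}

```text
t: 11.18
position: [0.5002, 0.0563, 0.1356]
eef_rot: [[-0.95, -0.002, 0.311], [-0.311, 0.0, -0.95], [0.001, -1.0, -0.001]]
force: [0.3, -0.1, -0.0]
gripper_width: 0.0006
```

```bash
python3 look.py scene 190 130 120 100 6 b2
```

```text
11.225 [0.50163844 0.05618576 0.13612987] [0.33550245 0.24812615 0.87217177]
tip px [[230.85274906 174.79205259]]
```

View pics/b2.png

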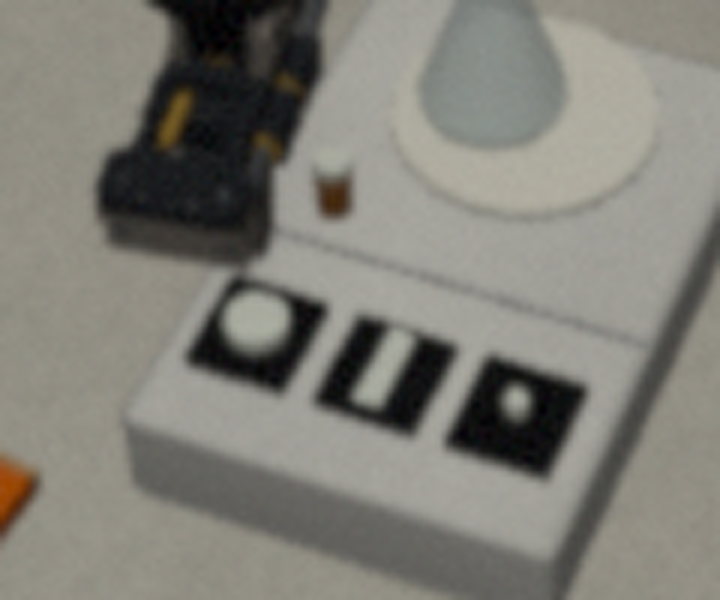

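The bar looks sunk nearly level with its base. Vial and flask are in place. Pressing the round key.

>>> {"op": "arm_command", "data": {"claw": [0,0,0,0,0,0,0,0,0], "dp": [[0,0.025,0],[0,0.044,0],[0,0.051,0],[0,0.053,0],[0,0.055,0],[0,0.057,0],[0,0.0585,0],[0,0.06,0],[0,0.06,0]], "twist": [0,0,0,0,0,0,0,0,0]}}

```text
t: 12.35
position: [0.5027, 0.0562, 0.078]
eef_rot: [[-0.95, 0.001, 0.312], [-0.312, -0.0, -0.95], [-0.001, -1.0, 0.001]]
force: [-3.0, 1.1, 9.8]
gripper_width: 0.0003
```

Same stop at 0.078 with 9.8 N, still rising. I'll hold one more small step, then retreat.

>>> {"op": "arm_command", "data": {"claw": [0,0], "dp": [[0,0.0005,0],[0,0.0005,0]], "twist": [0,0]}}

```text
t: 12.6
position: [0.5028, 0.0562, 0.0779]
eef_rot: [[-0.95, 0.001, 0.312], [-0.312, -0.0, -0.95], [-0.001, -1.0, 0.001]]
force: [-4.2, 1.8, 14.3]
gripper_width: 0.0006
```

>>> {"op": "arm_command", "data": {"claw": [0,0,0,0,0,0,0,0], "dp": [[0,-0.03,0],[0,-0.08,0],[0,-0.12,0],[0,-0.13,0.05],[0,-0.13,0.1],[0,-0.13,0.15],[0,-0.13,0.2],[0,-0.13,0.2]], "twist": [0,0,0,0,0,0,0,0]}}

```text
t: 13.6
position: [0.5646, -0.1369, 0.2054]
eef_rot: [[-0.952, -0.0, 0.308], [-0.308, -0.001, -0.952], [0.0, -1.0, 0.001]]
force: [0.1, 0.1, -0.2]
gripper_width: 0.0003
```

Run:
```python
from h import *
from rig import grab_frame,read_state
d=pickle.load(open("f0.pkl","rb"));f=grab_frame("scene");s=read_state();print(s['t'],s['position'],s['force'])
for k,(a,b) in {"scene0":(d["scene"],f)}.items():
    I=np.hstack([cv2.resize(x["frame"][140:240,205:305,::-1],None,fx=4,fy=4,interpolation=cv2.INTER_CUBIC) for x in(a,b)]);cv2.imwrite("pics/c1.png",I)
cv2.imwrite("pics/c2.png",f["frame"][:,:,::-1])
W=np.linalg.inv(f["camera_from_world"]);K=f["camera_matrix"];v,u=np.mgrid[:384,:512]
for g in(d["scene"],f):
    R=g["range_z"];P=np.stack([(u-K[0,2])/K[0,0]*R,(v-K[1,2])/K[1,1]*R,R],-1)@W[:3,:3].T+W[:3,3]
    for n,c,r in(("round",(.502,.056),.012),("bar",(.567,.067),.006),("small",(.633,.079),.005)):
        m=np.hypot(P[...,0]-c[0],P[...,1]-c[1])<r;print(n,np.median(P[m][:,2]).round(4),m.sum())
df=cv2.absdiff(d["scene"]["frame"],f["frame"]).max(2);df[:,:]=cv2.medianBlur(df,3);cv2.imwrite("pics/c3.png",np.minimum(df.astype(int)*4,255).astype(np.uint8))
```

```text
13.65 [ 0.56414669 -0.13491146  0.20536231] [-0.15886731  0.64769     0.13505134]
round 0.0926 42
bar 0.094 9
small 0.0923 7
round 0.0876 46
bar 0.0862 9
small 0.0923 6
```

View pics/c1.png

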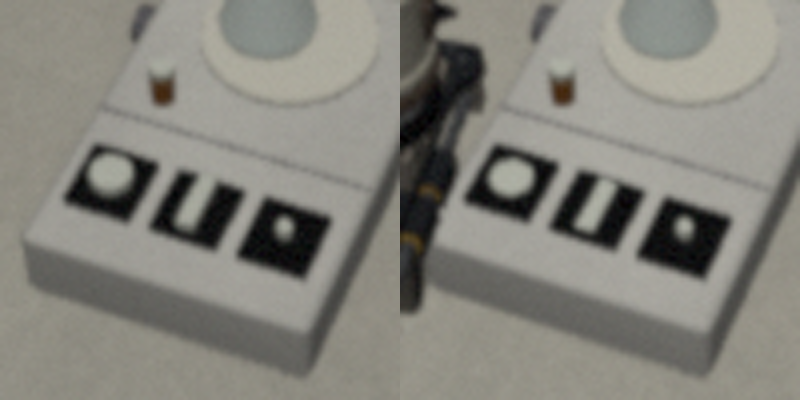

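View pics/c2.png

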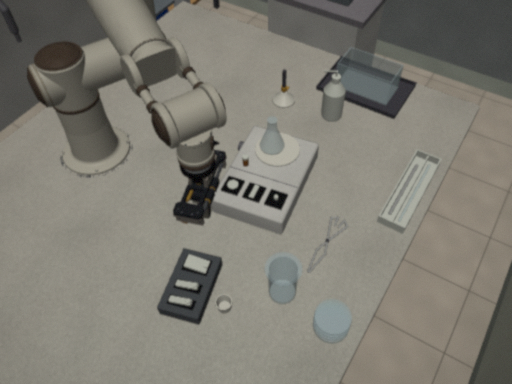

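View pics/c3.png

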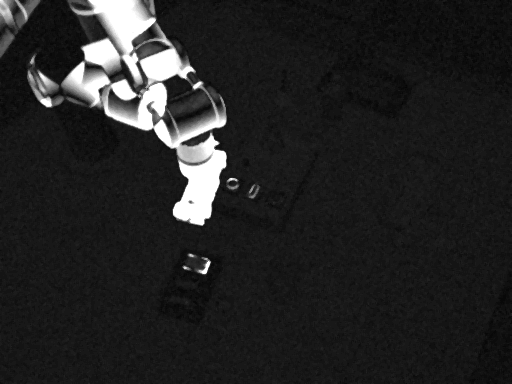

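The difference image shows change only at the wide rocker (196,264), the round key (232,184) and the bar (252,190), plus the arm itself. Both keys are about 6 mm down and the small key is still up. Handing in.

```bash
python3 -c "
from rig import hand_in;print(hand_in())"
```

```text
the job is handed in; nothing more can be done
None
```

The stirrer start-up is done and handed in, in the order asked: fan rocker, then bar key, then round key. It took about 14 s.

**How each press ended:** I pressed all three with the closed fingertips, each to a hard stop at 12–16 N.

**Final checks**
- **Fan rocker:** the camera shows it tilted with its bump end down.
- **Bar and round keys:** depth readings put the bar at 94 mm before and 86 mm after, and the round key at 92.6 mm before and 87.6 mm after. Both fit the full 6 mm travel within the measuring noise.
- **Small key:** unchanged at 92.3 mm.
- **Everything else:** comparing before and after pictures showed change only at the wide rocker, those two keys and the arm. The narrow rockers, switch box, vial, flask and other objects stayed put, apart from anything the arm itself was covering in that view.

**Disagreement with the spec:** my first try at the rocker never reached it. With the gripper closed, the fingertips ended about 9 mm behind the TCP, not 11 mm ahead as stated. I spotted this in the picture and depth data, then pressed down until the force rose.

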